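Clamp down the steriliser lid with the crank

ROBOT

A 6-joint arm with a two-finger parallel gripper is mounted at the origin on the work surface. World frame = base frame: x ahead of the robot, y to its left, z up, the work surface at z = 0. Lengths are in mm, angles in degrees, forces in N, time in s.
With the tool pointing down it reaches from about 250 to 725 mm from the base axis. Payload 9.7 kg.
Tool frame: the origin (TCP) lies midway between the tips of the shut fingers; the grasp point (between the pads) lies 19 mm behind it; z points along the fingers, y is the direction in which the jaws open and shut (so a half turn about z gives the same grasp; the last joint's range is limited). The gripper opens to 85 mm and grips with 20 to 120 N. Pads are 22 mm wide; open, the fingers measure 114 mm over their backs; the gripper's body (76 mm by 85 mm) begins 54 mm behind the grasp point. The pads swing forward as they close: fully open they stand 13 mm farther back than shut.
Start: joints at [74.943, 4.979, 10.078, 95.1, 0, 90], TCP at [142.879, 531.114, 231.284] pointing down, gripper open.
Joint ranges: [-179.16, 179.16], [-48.56, 103.87], [-65.8, 70.77], [-126.05, 130.52], [-82.76, 87.17], [-180, 180]. Speed limits (degrees/s): [127.2, 127.2, 147.25, 180, 180, 180].

INTERFACE

Orientations are given as a 3x3 rotation matrix whose columns are the frame's x, y, z axes.
In Python, from cell import env gives the robot as it stands. The module is installed in compiled form; this text tells all that it offers.
- The arm moves only by the tool apply_moves, never from a script. Its argument "plan" is a list of rows, each a list of 7 numbers: the closure, from -1 (fully open) to 1 (shut), then the shift along the tool's x, y, z in mm, then the turn, a rotation vector about the tool's x, y, z in rad. In form: [[claw, tx, ty, tz, wx, wy, wz], ...]. A call has 1 to 8 rows; each row is the pose to reach, as a shift and turn from the pose commanded when the call began, along the tool's axes at that moment; what a row does not reach only later rows make up. A row lasts 1/10 s, in which the tool goes at most 50 mm and 8.59 degrees, less where a joint would pass 70% of its speed; a pose out of reach is approached as far as the arm can. A call with a gripper value outside its range is refused whole. The fingers move at their own pace and stop on an object; "grip_force" is the grip in N (left out, the last holds). Time passes only in rows, so rows that repeat a pose let the fingers close. It gives the time, the measured TCP pose, the force and the opening at its end, in the units of the state.
- env.read_state(): the state, without advancing time (a new reading comes with each control period).
- env.camera(name): name is "side" or "top"; returns the picture (400x640x3 uint8, red, green, blue); there is no depth.
- env.camera_params(name): a dict with "K" (3x3 intrinsics, pixels), "R" (3x3) and "t" (3): a world point X has camera coordinates R X + t. Camera axes: x right, y down, z forward; pixel columns grow to the right and rows downward; lengths in mm; the calibration is good to about 2 mm. A picture is of the moment at which its call begins. camera_params takes no time and is no camera call.
- env.close_job(): hands the job in, once; it reports no verdict.
The state is a dict: "time_s": time; "qpos": joint angles; "qvel": joint speeds; "joint_torque": joint torques, N m; "ee_pos": TCP position; "orientation": TCP orientation; "ft_force": force on the tool from outside, world axes, zero at the start; "torque": the same for the moment, N m; "opening": finger opening in mm.
Only numpy, scipy, OpenCV 4.12 (cv2) and the standard library are available. Lean on these libraries where they do the work, as an engineer would, in place of code of your own. Each camera call takes 0.05 s, during which the arm holds its last target.

TASK

Close the small pressure steriliser for its next cycle: take the loose crank from the bench, fit its square socket fully onto the square end of the lid spindle, and wind it clockwise by its revolving grip until the lid is clamped down firmly on its gasket, hand-tight but not forced. Leave the crank seated on the spindle, let go, and leave the jar, the bottle and the instrument tray where they are.

Things in the scene. Friction and masses are not known exactly. Their poses are not given: they have to be found in the camera images.
- steriliser: Small pressure steriliser, fixed to the bench: round aluminium pot, 220 mm diameter, black side grips; a steel bridge over the lid (38 x 292 mm, top 190 mm above the bench, nut boss in its middle to 194 mm) carries the upright screw spindle on the pot's axis. Origin on the bench under the pot's centre, z up, bridge along y.
- spindle (a point): Spindle, centre of its round shoulder (33 mm diameter), 213 to 217 mm above the bench at the start. Sinks with the spindle but does not turn with it (up to the lid). Clockwise from above screws it down, 4 mm a turn. It runs light for 1.8 to 3 turns (0.15 Nm: about 2 N at the crank's grip) until its foot, 54.5 mm below this point, meets the lid; then it grows stiff. It stays where it is left.
- square_top (a point): Top centre of the spindle's square end, which stands 22 mm tall on the shoulder: 18 mm across flats, the last 4 mm tapered to 14 mm. The axes here do not turn with the spindle, so the angle of the square is NOT given: look at it, or feel for it by turning the pressed-on socket.
- lid_boss (a point): Top centre of the lid's boss under the spindle's foot, 151 mm above the bench. Squeezed onto its gasket the lid goes down, at most 4.5 mm (hard stop). Well clamped is 1 to 3.6 mm below its start, best about 2, half a turn after the foot has met it. The push needed at the crank's grip jumps from 2 to about 9 N as the foot meets the lid, then rises 2 N per mm (per quarter turn).
- crank_hub (a point): Loose steel crank, 0.35 to 0.5 kg, standing on its hub, grip up. Centre of the hub, half-way up: block 38 x 38 x 42 mm, blind socket 20 mm square, 26 mm deep, open below, flats parallel to the hub's sides. x runs along the arm (24 mm wide, 12 mm thick, flush with the hub's top) to the grip, z up. Fully fitted, its underside is on the shoulder: this point 21 mm above spindle.
- grip (a point): Centre of the crank's upright, freely revolving black grip: 26 mm diameter, 68 mm long, 85 mm from the hub's axis, this point 59 mm above the hub's centre. The fitted crank may rock by a few degrees and has about 6 degrees of play on the square. Once the foot bites, 3 to 7 N keep standing against a crank held still; before that hardly any.
- amber_jar: Amber glass jar, 68 mm diameter, 105 mm tall, standing on the bench; origin at its underside. Leave it alone.
- disinfectant: Blue plastic bottle, 72 mm diameter, 190 mm tall; origin at its underside. Leave it alone.
- instrument_tray: Open steel tray, 200 x 120 x 28 mm, with forceps; origin at its underside. Leave it alone.
Not all that is in view belongs to the job. What is meant by the part that bears crank_hub is not pink or yellow, and is the larger of those in its own colour.

How it is judged (in metres and radians):
On the way, in this order (a step that is already met when the one before it is completed fails the run):
1. the crank's socket is fully on the spindle's square end (z of crank_hub in the frame of spindle below 0.025 m and horizontal distance between crank_hub and spindle below 0.006 m), for 0.2 s.
2. wound down by the crank until the spindle's foot presses on the lid, the crank still on the square (distance of lid_boss from where it was at the start of the episode above 0.0005 m and z of crank_hub in the frame of spindle below 0.032 m and horizontal distance between crank_hub and spindle below 0.008 m), for 0.1 s.
At the end, for the whole second after the job is handed in: Crank fully on the spindle (hub within 4 mm of full depth, 6 mm of the axis), at rest and released; lid 1 to 3.6 mm below its starting height, never more; jar, bottle and tray never moved by over 40 mm (all of step 1 and distance of lid_boss from where it was at the start of the episode above 0.001 m and linear speed of crank below 0.02 m/s); the robot touches nothing.
It fails at once if the lid is forced: squeezed down by more than 3.6 mm (distance of lid_boss from where it was at the start of the episode above 0.0036 m).
It fails at once if the jar, the bottle or the tray is moved by more than 40 mm (distance of any of amber_jar, disinfectant, instrument_tray from where it was at the start of the episode above 0.04 m).
It also fails if it takes over 72 s, if anything falls off the work surface, if the arm or the gripper's body presses on something with over 40 N, if the wrist force passes 120 N, or if a joint passes its speed limit or range.

## Working session

There is one attempt and no reset: what is moved stays moved. The work goes in short steps, Python scripts to look and compute and a tool call to move; the robot and the scene stay as the last step left them, time stands still between calls to the robot, and variables do not carry over. Pictures are saved under pics/ and viewed, and the job is handed in when it is done.

Besides the shell and the picture viewer there is one more tool, called after ">>>" as a command line: name --pt "numbers of a row" for each row, then --argument value for the rest. apply_moves: Moves the arm, as the interface text tells. Its arguments: {"type":"object","properties":{"plan":{"type":"array"},"grip_force":{"type":"number"}},"required":["plan"]}

```bash
mkdir -p pics
python3 - <<'E'
from cell import env
import cv2,numpy as np
np.set_printoptions(precision=3,suppress=True)
for n in("side","top"):
    im=env.camera(n); cv2.imwrite(f"pics/{n}0.png",im[:,:,::-1]); p=env.camera_params(n); print(n,p)
print(env.read_state())
E
```

```text
side {'K': array([[428.874,   0.   , 317.531],
       [  0.   , 428.874, 202.231],
       [  0.   ,   0.   ,   1.   ]]), 'R': array([[ 0.791, -0.612, -0.01 ],
       [-0.417, -0.527, -0.741],
       [ 0.448,  0.59 , -0.672]]), 't': array([-416.354,  361.861,  940.387])}
top {'K': array([[446.477,   0.   , 314.187],
       [  0.   , 446.477, 196.928],
       [  0.   ,   0.   ,   1.   ]]), 'R': array([[ 0.017, -1.   ,  0.017],
       [-0.981, -0.02 , -0.193],
       [ 0.194, -0.013, -0.981]]), 't': array([  11.811,  557.496, 1331.534])}
{'time_s': 0.1, 'qpos': array([74.942,  5.008, 10.039, 95.099,  0.001, 90.001]), 'qvel': array([-0.002, -0.1  ,  0.192, -0.008, -0.027,  0.129]), 'joint_torque': array([ -0.   , -52.156,  46.566,   0.016,   0.   ,  -0.   ]), 'ee_pos': array([142.832, 530.926, 230.657]), 'orientation': array([[-0.966,  0.26 , -0.   ],
       [ 0.26 ,  0.966, -0.001],
       [ 0.   , -0.001, -1.   ]]), 'ft_force': array([-0.283, -0.239, -0.897]), 'torque': array([-0.03 , -0.02 , -0.019]), 'opening': 85.44100090862263}
```

View pics/side0.png

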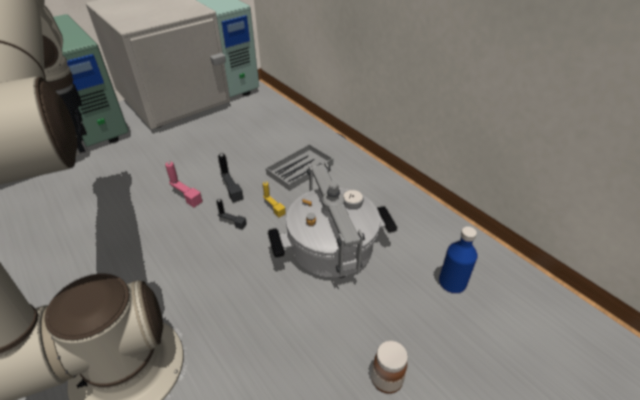

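View pics/top0.png

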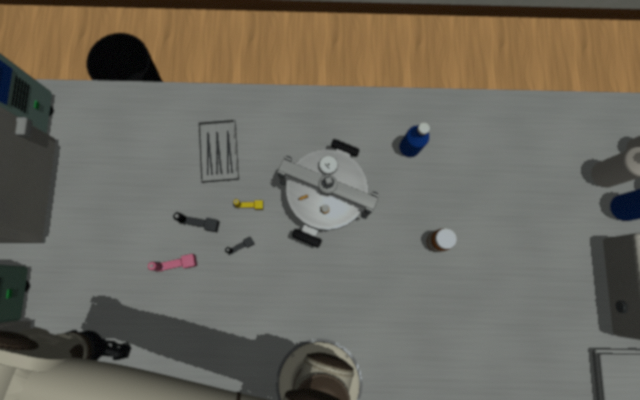

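Both views show four cranks. In the top view they are pink (172,263), yellow (248,204), small dark grey (240,246) and large dark grey (197,221). The large dark grey one fits: it is not pink or yellow, and it is the larger of the two greys. I'll confirm that in enlarged crops.

Run:
```python
import cv2,numpy as np
t=cv2.imread("pics/top0.png");s=cv2.imread("pics/side0.png")
a=cv2.resize(t[190:280,140:270],None,fx=6,fy=6,interpolation=cv2.INTER_CUBIC)
cv2.imwrite("pics/ct.png",a)
b=cv2.resize(s[145:235,150:300],None,fx=5.3,fy=5.3,interpolation=cv2.INTER_CUBIC)
cv2.imwrite("pics/cs.png",b)
b=cv2.resize(t[135:250,265:385],None,fx=5,fy=5,interpolation=cv2.INTER_CUBIC)
cv2.imwrite("pics/cp.png",b)
b=cv2.resize(s[145:275,260:400],None,fx=4.6,fy=4.6,interpolation=cv2.INTER_CUBIC)
cv2.imwrite("pics/csp.png",b)
```

```text
(no output)
```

View pics/ct.png

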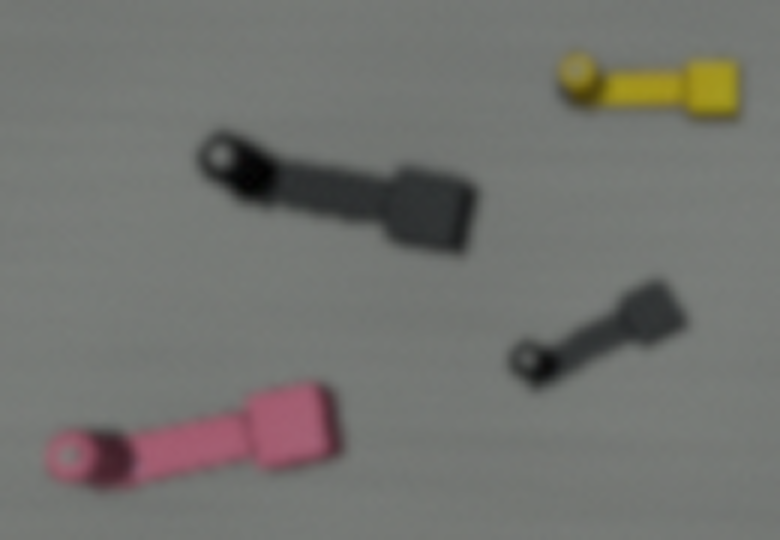

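View pics/cs.png

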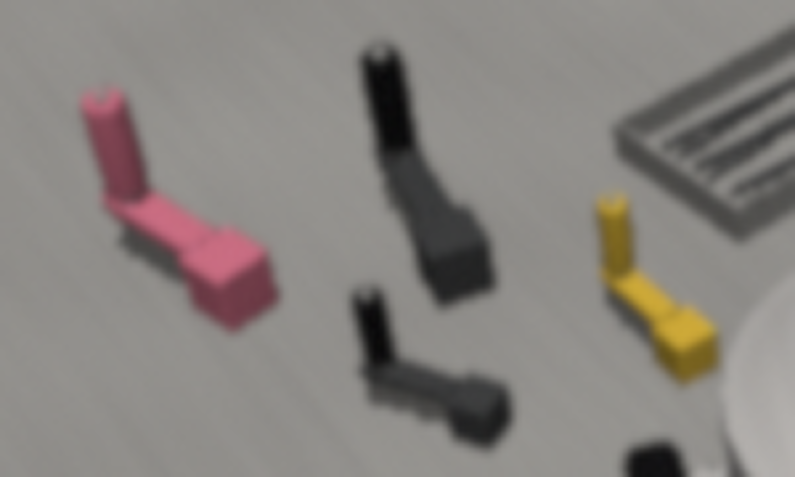

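View pics/cp.png

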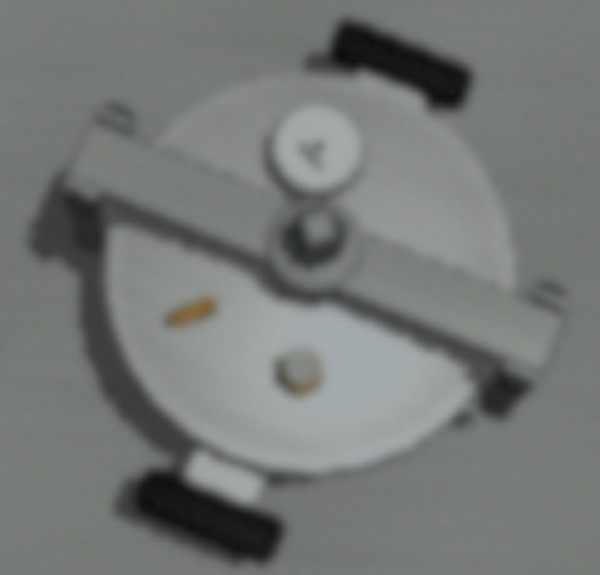

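View pics/csp.png

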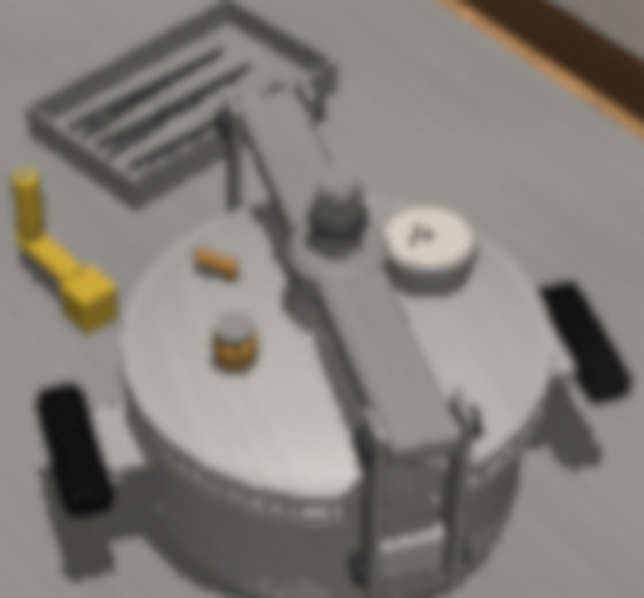

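The large dark grey crank is confirmed: its hub in the top crop is about twice the area of the small grey one, with the hub near top px (212,224) and the grip near (177,216). Next I'll measure positions.

```bash
cat > h.py <<'E'
import numpy as np,cv2
from cell import env
np.set_printoptions(precision=2,suppress=True)
P={n:env.camera_params(n) for n in("top","side")}
def ray(n,u,v):
    p=P[n];R=np.array(p["R"]);c=-R.T@np.array(p["t"]);d=R.T@np.linalg.inv(p["K"])@[u,v,1.];return c,d
def onz(n,u,v,z):
    c,d=ray(n,u,v);return c+d*(z-c[2])/d[2]
def tri(a,b):
    A=np.zeros((3,3));B=np.zeros(3)
    for n,(u,v) in(("top",a),("side",b)):
        c,d=ray(n,u,v);d=d/np.linalg.norm(d);M=np.eye(3)-np.outer(d,d);A+=M;B+=M@c
    return np.linalg.solve(A,B)
def proj(n,X):
    p=P[n];x=np.array(p["K"])@(np.array(p["R"])@X+np.array(p["t"]));return x[:2]/x[2]
E
python3 - <<'E'
from h import *
t=cv2.imread("pics/top0.png");s=cv2.imread("pics/side0.png")
# large crank dark mask in both views
for n,im,(r0,r1,c0,c1) in(("top",t,(205,238,165,225)),("side",s,(148,205,210,248))):
    g=im[r0:r1,c0:c1].max(2); m=(g<85).astype(np.uint8)
    cs,_=cv2.findContours(m,0,cv2.CHAIN_APPROX_NONE);c=max(cs,key=cv2.contourArea)
    a=cv2.approxPolyDP(c,1.5,True)[:,0]+[c0,r0];print(n,cv2.contourArea(c),a.tolist())
print("hub corners top z42", [onz("top",140+u/6,190+v/6,42)[:2] for u,v in((400,165),(474,185),(463,240),(385,234))])
g=onz("top",140+221/6,190+155/6,114);print("grip",g)
print("grip tri",tri((140+221/6,190+155/6),(150+380/5.3,145+50/5.3)))
for z in(215,237):print("sq",onz("top",265+322/5,135+228/5,z))
print("sq tri",tri((265+322/5,135+228/5),(260+343/4.6,145+188/4.6)))
print("shoulder",onz("top",265+310/5,135+242/5,215))
# bridge ends at z=190
print("bridge",[onz("top",265+u/5,135+v/5,190)[:2] for u,v in((100,127),(68,185),(567,318),(540,375))])
im=cv2.resize(t[165:200,310:345],None,fx=16,fy=16,interpolation=cv2.INTER_CUBIC);cv2.imwrite("pics/sq.png",im)
im=cv2.resize(s[175:210,315:350],None,fx=16,fy=16,interpolation=cv2.INTER_CUBIC);cv2.imwrite("pics/sqs.png",im)
E
```

```text
top 406.5 [[173, 215], [174, 219], [180, 223], [202, 226], [210, 231], [216, 232], [219, 224], [218, 220], [211, 218], [187, 217], [179, 212]]
side 410.0 [[219, 155], [221, 174], [230, 198], [233, 202], [242, 199], [240, 188], [228, 174], [225, 156], [223, 154], [222, 156]]
hub corners top z42 [array([487.96, 353.42]), array([478.33, 314.83]), array([449.81, 318.79]), array([452.12, 358.81])]
grip [480.71 424.3  114.  ]
grip tri [480.59 423.51 116.41]
sq [572.22 -16.68 215.  ]
sq [567.01 -15.63 237.  ]
sq tri [568.38 -16.03 232.71]
shoulder [564.16 -10.15 215.  ]
bridge [array([634.29, 108.77]), array([600.  , 125.79]), array([ 529.31, -155.65]), array([ 496.66, -140.24])]
```

View pics/sq.png

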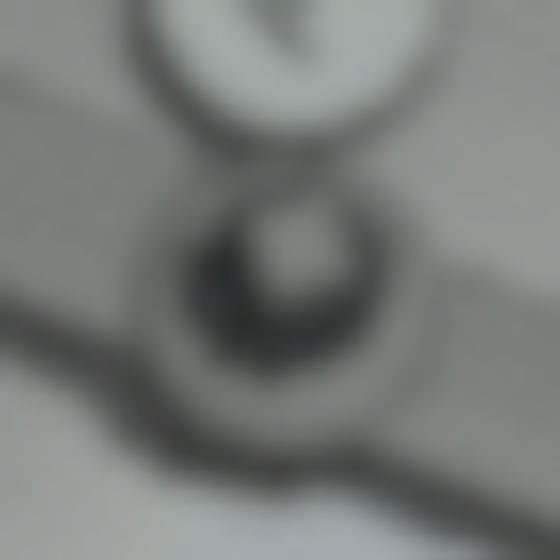

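View pics/sqs.png

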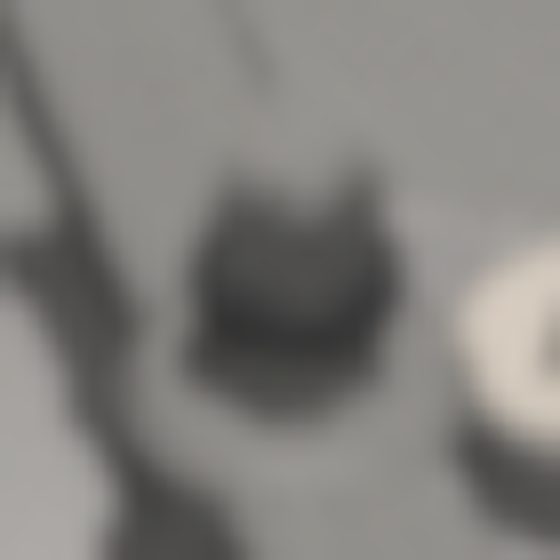

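Run:
```python
from h import *
print("gauge",tri((265+315/5,135+147/5),(260+428/4.6,145+235/4.6)))
print("small grip",tri((140+532/6,190+355/6),(150+368/5.3,145+292/5.3)),onz("top",140+655/6,190+310/6,30))
print("jar",onz("top",445,239,105),"bottle",onz("top",424,129,185),"tray",onz("top",219,151,14))
```

```text
gauge [632.67 -14.71 163.95]
small grip [387.79 273.23  84.33] [416.93 220.54  30.  ]
jar [ 428.69 -364.81  105.  ] bottle [ 739.04 -291.43  185.  ] tray [710.9  333.79  14.  ]
```

>>> apply_moves --pt "-1 -363.5 -101.7 0 0 0 1.466" --pt "-1 -363.5 -101.7 0 0 0 1.466" --pt "-1 -363.5 -101.7 0 0 0 1.466" --pt "-1 -363.5 -101.7 0 0 0 1.466" --pt "-1 -363.5 -101.7 0 0 0 1.466" --pt "-1 -363.5 -101.7 0 0 0 1.466" --pt "-1 -363.5 -101.7 0 0 0 1.466" --pt "-1 -363.5 -101.7 0 0 0 1.466"

```text
time_s: 0.9
ee_pos: [470.0, 336.1, 230.6]
orientation: [[-0.099, 0.995, -0.0], [0.995, 0.099, -0.001], [-0.001, -0.0, -1.0]]
ft_force: [-0.8, 0.6, -0.1]
opening: 85.5
```

>>> apply_moves --pt "-1 0 0 40 0 0 0.26" --pt "-1 0 0 80 0 0 0.26" --pt "-1 0 0 90 0 0 0.26" --pt "-1 0 0 90 0 0 0.26" --pt "-1 0 0 90 0 0 0.26"

```text
time_s: 1.4
ee_pos: [467.8, 339.0, 143.1]
orientation: [[0.149, 0.989, 0.001], [0.989, -0.149, 0.001], [0.001, 0.001, -1.0]]
ft_force: [-0.4, 0.5, 0.6]
opening: 85.6
```

Run:
```python
from h import *
s=env.read_state();print(s["ee_pos"],s["orientation"],s["time_s"],s["qpos"])
for n in("side","top"):
    im=env.camera(n)[:,:,::-1];cv2.imwrite(f"pics/{n}1.png",im)
    u,v=proj(n,np.array([467,338,60])).astype(int)
    cv2.imwrite(f"pics/{n}1c.png",cv2.resize(np.ascontiguousarray(im[max(0,v-55):v+45,u-60:u+60]),None,fx=6,fy=6,interpolation=cv2.INTER_CUBIC));print(n,u,v)
```

```text
[467.78 338.96 143.14] [[ 0.15  0.99  0.  ]
 [ 0.99 -0.15  0.  ]
 [ 0.    0.   -1.  ]] 1.4 [ 35.93   7.78   3.38  85.5   -0.   134.47]
side 234 184
top 210 223
```

View pics/side1c.png

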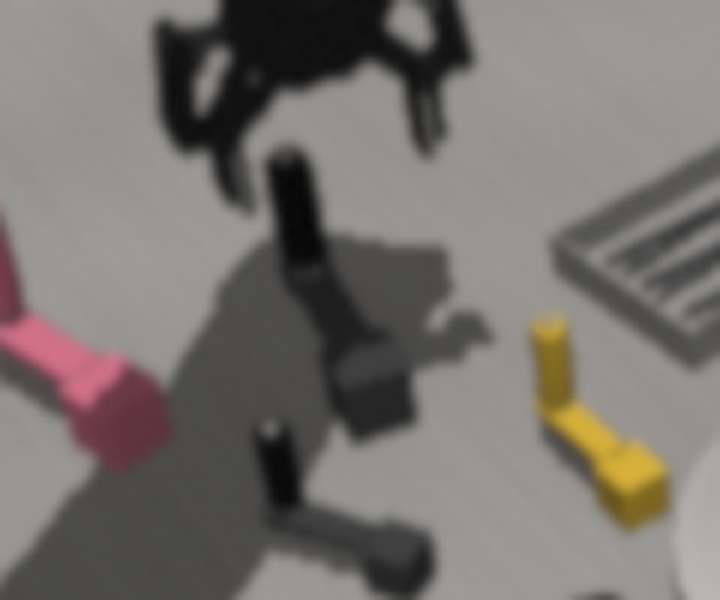

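View pics/top1c.png

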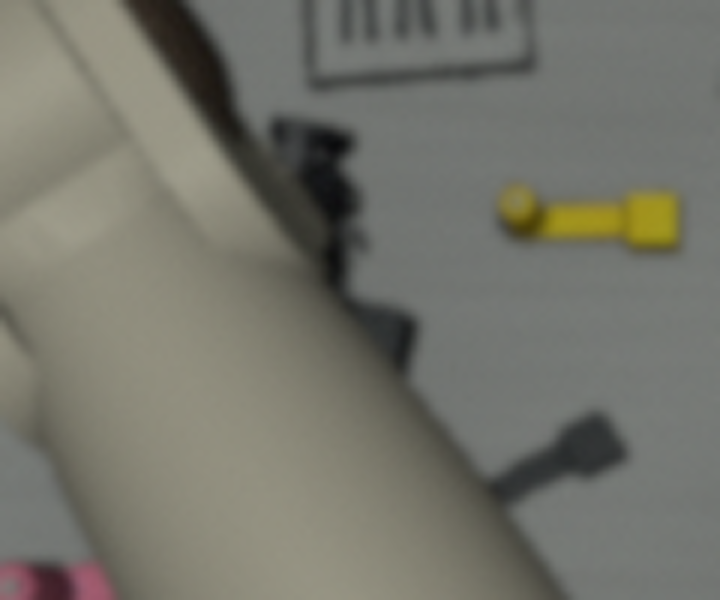

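The side view shows the open fingers straddling the large crank's hub (crop (375,380)), and nothing in the way below. I'll descend and grip.

>>> apply_moves --pt "-1 0 0 45 0 0 0" --pt "-1 0 0 90 0 0 0" --pt "-1 0 0 120 0 0 0" --pt "-1 0 0 134 0 0 0" --pt "-1 0 0 134 0 0 0" --pt "1 0 0 134 0 0 0" --pt "1 0 0 134 0 0 0" --pt "1 0 0 134 0 0 0" --grip_force 90

```text
time_s: 2.3
ee_pos: [468.4, 339.1, 9.1]
orientation: [[0.151, 0.988, 0.002], [0.988, -0.151, 0.002], [0.002, 0.002, -1.0]]
ft_force: [0.4, -0.1, -0.0]
opening: 44.0
```

>>> apply_moves --pt "1 0 0 0 0 0 0" --pt "1 0 0 0 0 0 0" --pt "1 0 0 0 0 0 0" --pt "1 0 0 0 0 0 0" --pt "1 0 0 0 0 0 0"

```text
time_s: 2.8
ee_pos: [468.3, 339.1, 9.2]
orientation: [[0.151, 0.988, 0.002], [0.988, -0.151, 0.002], [0.002, 0.002, -1.0]]
ft_force: [-0.9, -0.4, 7.4]
opening: 36.9
```

Run:
```python
from h import *
s=env.read_state();print(s["ee_pos"],s["opening"],s["ft_force"],s["torque"])
for n in("side",):
    im=env.camera(n)[:,:,::-1]
    u,v=proj(n,np.array([467,338,60])).astype(int)
    cv2.imwrite(f"pics/{n}2c.png",cv2.resize(np.ascontiguousarray(im[max(0,v-55):v+45,u-60:u+60]),None,fx=6,fy=6,interpolation=cv2.INTER_CUBIC))
```

```text
[468.25 339.1    9.2 ] 36.932826101776584 [-0.89 -0.37  7.36] [-0.13  0.34  0.01]
```

View pics/side2c.png

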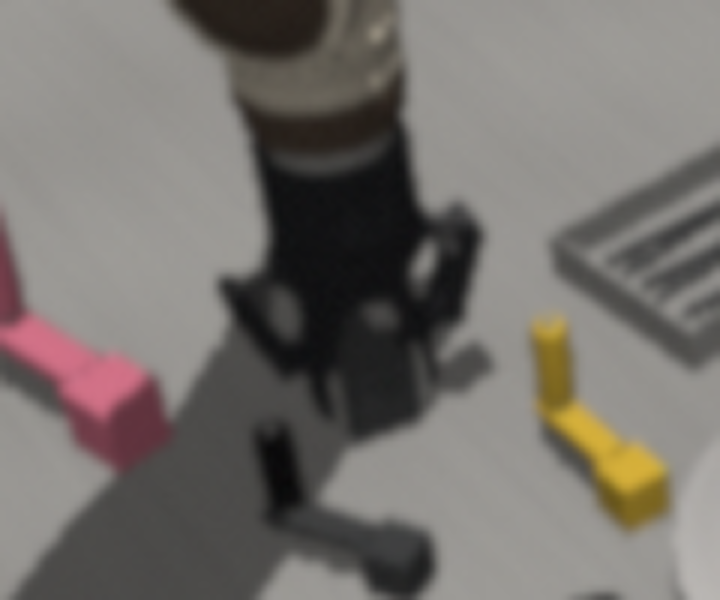

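>>> apply_moves --pt "1 0 0 -30 0 0 0" --pt "1 0 0 -75 0 0 0" --pt "1 0 0 -120 0 0 0" --pt "1 0 0 -165 0 0 0" --pt "1 0 0 -210 0 0 0" --pt "1 0 0 -250 0 0 0" --pt "1 0 0 -265 0 0 0" --pt "1 0 0 -265 0 0 0"

```text
time_s: 3.65
ee_pos: [468.0, 338.8, 275.1]
orientation: [[0.151, 0.988, 0.004], [0.988, -0.151, 0.002], [0.003, 0.003, -1.0]]
ft_force: [-0.9, 0.0, -3.4]
opening: 37.0
```

>>> apply_moves --pt "1 -20 10 0 0 0 -0.02" --pt "1 -60 30 0 0 0 -0.06" --pt "1 -110 50 0 0 0 -0.1" --pt "1 -155 70 0 0 0 -0.15" --pt "1 -200 90 0 0 0 -0.19" --pt "1 -245 110 0 0 0 -0.23" --pt "1 -285 130 0 0 0 -0.26" --pt "1 -315 142 0 0 0 -0.29"

```text
time_s: 4.45
ee_pos: [560.2, 2.7, 270.1]
orientation: [[-0.137, 0.991, -0.003], [0.991, 0.137, -0.001], [-0.0, -0.003, -1.0]]
ft_force: [0.3, 0.8, -4.4]
opening: 36.8
```

>>> apply_moves --pt "1 0 0 0 0 0 0" --pt "1 0 0 0 0 0 0" --pt "1 0 0 0 0 0 0"

```text
time_s: 4.75
ee_pos: [559.8, 6.2, 271.3]
orientation: [[-0.138, 0.99, -0.001], [0.99, 0.138, 0.0], [0.0, -0.001, -1.0]]
ft_force: [-0.5, -0.2, -3.8]
opening: 36.7
```

Run:
```python
from h import *
s=env.read_state();print(s["ee_pos"],s["opening"],s["ft_force"],s["torque"],s["orientation"])
for n in("side","top"):
    im=env.camera(n)[:,:,::-1];cv2.imwrite(f"pics/{n}3.png",im)
    u,v=proj(n,s["ee_pos"]).astype(int);print(u,v)
    cv2.imwrite(f"pics/{n}3c.png",cv2.resize(np.ascontiguousarray(im[max(0,v-45):v+45,u-50:u+50]),None,fx=6.5,fy=6.5,interpolation=cv2.INTER_CUBIC))
```

```text
[559.75   6.19 271.32] 36.691639395861515 [-0.51 -0.2  -3.81] [-0.07 -0.03 -0.01] [[-0.14  0.99 -0.  ]
 [ 0.99  0.14  0.  ]
 [ 0.   -0.   -1.  ]]
325 170
321 180
```

View pics/side3c.png

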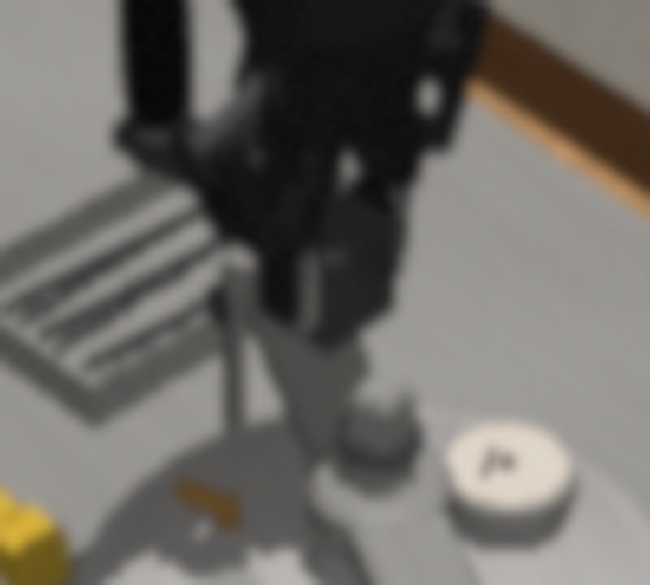

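View pics/top3c.png

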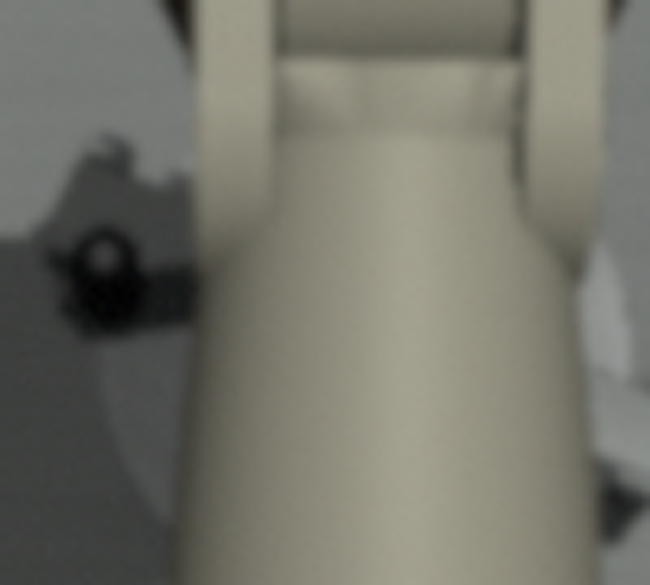

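Run:
```python
from h import *
T=np.array([559.8,6.2]);a=np.arctan2(.99,-.138)
g=onz("top",271+105/6.5,135+252/6.5,376);gt=tri((271+105/6.5,135+252/6.5),(0,0)) if 0 else None
print("grip",g, "tool-rel along/perp",(g[:2]-T)@[np.cos(a),np.sin(a)],(g[:2]-T)@[-np.sin(a),np.cos(a)])
# hub bottom corner nearest side camera, z=262
u,v=325-50+330/6.5,170-45+347/6.5
p=onz("side",u,v,262);print("corner",p)
for al in(-3,-2,-1,0,1,2,3):
    ex=np.array([np.cos(a),np.sin(a),0]);ey=np.array([-np.sin(a),np.cos(a),0])
    c=np.r_[T,262]+al*ex
    print(al,[proj("side",c+sx*19*ex+sy*19*ey)-[275,125] for sx,sy in((-1,1),(-1,-1),(1,1))], "meas",np.array([330,347])/6.5,np.array([265,310])/6.5,np.array([395,310])/6.5)
for nm,p in(("sq",(568,-16,236)),):print(proj("side",np.array(p))-[275,125],"meas V top~",np.array([378,388])/6.5)
```

```text
grip [548.77  92.26 376.  ] tool-rel along/perp 86.75895725606054 -0.9597390686907727
corner [547.42  -8.92 262.  ]
-3 [array([52.12, 55.93]), array([63.12, 48.57]), array([40.47, 48.91])] meas [50.77 53.38] [40.77 47.69] [60.77 47.69]
-2 [array([51.8 , 55.74]), array([62.8 , 48.39]), array([40.17, 48.73])] meas [50.77 53.38] [40.77 47.69] [60.77 47.69]
-1 [array([51.49, 55.55]), array([62.49, 48.2 ]), array([39.87, 48.55])] meas [50.77 53.38] [40.77 47.69] [60.77 47.69]
0 [array([51.18, 55.37]), array([62.18, 48.02]), array([39.57, 48.37])] meas [50.77 53.38] [40.77 47.69] [60.77 47.69]
1 [array([50.87, 55.18]), array([61.87, 47.84]), array([39.27, 48.19])] meas [50.77 53.38] [40.77 47.69] [60.77 47.69]
2 [array([50.56, 54.99]), array([61.56, 47.66]), array([38.97, 48.01])] meas [50.77 53.38] [40.77 47.69] [60.77 47.69]
3 [array([50.25, 54.8 ]), array([61.25, 47.48]), array([38.67, 47.83])] meas [50.77 53.38] [40.77 47.69] [60.77 47.69]
[59.3  59.92] meas V top~ [58.15 59.69]
```

>>> apply_moves --pt "1 -12 1.5 0 0 0 0" --pt "1 -24.2 3.1 0 0 0 0" --pt "1 -24.2 3.1 8 0 0 0" --pt "1 -24.2 3.1 16 0 0 0" --pt "1 -24.2 3.1 20 0 0 0" --pt "1 -24.2 3.1 20 0 0 0" --pt "1 -24.2 3.1 20 0 0 0"

```text
time_s: 5.55
ee_pos: [566.4, -17.7, 252.3]
orientation: [[-0.138, 0.99, -0.0], [0.99, 0.138, 0.0], [0.0, -0.0, -1.0]]
ft_force: [-0.5, 0.3, -3.2]
opening: 36.8
```

Run:
```python
from h import *
s=env.read_state();print(s["ee_pos"],s["opening"],s["ft_force"],s["torque"],s["orientation"])
for n in("side",):
    im=env.camera(n)[:,:,::-1];cv2.imwrite(f"pics/{n}4.png",im)
    u,v=proj(n,s["ee_pos"]).astype(int);print(u,v)
    cv2.imwrite(f"pics/{n}4c.png",cv2.resize(np.ascontiguousarray(im[max(0,v-35):v+35,u-40:u+40]),None,fx=8,fy=8,interpolation=cv2.INTER_CUBIC))
```

```text
[566.41 -17.74 252.28] 36.808913689799034 [-0.48  0.33 -3.23] [-0.05 -0.02  0.01] [[-0.14  0.99 -0.  ]
 [ 0.99  0.14  0.  ]
 [ 0.   -0.   -1.  ]]
334 180
```

View pics/side4c.png

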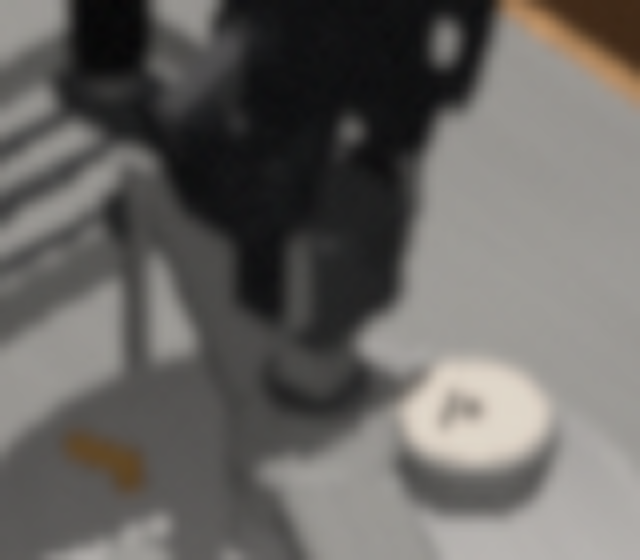

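The hub (crop columns 240–400) sits centred over the shoulder (about 268–365). I'll lower it slowly and watch the force.

>>> apply_moves --pt "1 0 0 2 0 0 0" --pt "1 0 0 4 0 0 0" --pt "1 0 0 6 0 0 0" --pt "1 0 0 8 0 0 0" --pt "1 0 0 9 0 0 0" --pt "1 0 0 9 0 0 0"

```text
time_s: 6.2
ee_pos: [566.7, -17.8, 243.5]
orientation: [[-0.138, 0.99, 0.001], [0.99, 0.138, 0.0], [0.0, 0.001, -1.0]]
ft_force: [0.8, -0.3, -2.3]
opening: 37.2
```

>>> apply_moves --pt "1 0 0 1.5 0 0 0" --pt "1 0 0 3 0 0 0" --pt "1 0 0 4 0 0 0" --pt "1 0 0 4 0 0 0"

```text
time_s: 6.6
ee_pos: [567.3, -17.3, 241.0]
orientation: [[-0.138, 0.99, 0.004], [0.99, 0.138, 0.001], [0.001, 0.004, -1.0]]
ft_force: [1.8, 4.0, 6.3]
opening: 37.1
```

>>> apply_moves --pt "1 1.5 1 3 0 0 0" --pt "1 1.5 1 3 0 0 0"

```text
time_s: 6.8
ee_pos: [567.9, -16.1, 236.7]
orientation: [[-0.138, 0.99, 0.002], [0.99, 0.138, 0.0], [0.0, 0.002, -1.0]]
ft_force: [4.2, 3.2, -0.4]
opening: 36.9
```

>>> apply_moves --pt "1 0.8 1.2 2 0 0 0" --pt "1 0.8 1.2 4 0 0 0" --pt "1 0.8 1.2 6 0 0 0"

```text
time_s: 7.1
ee_pos: [568.2, -15.5, 229.4]
orientation: [[-0.137, 0.991, -0.001], [0.991, 0.137, -0.0], [-0.0, -0.001, -1.0]]
ft_force: [0.3, -0.6, -3.8]
opening: 36.8
```

>>> apply_moves --pt "1 0 0 2 0 0 0" --pt "1 0 0 4 0 0 0" --pt "1 0 0 5 0 0 0" --pt "1 0 0 6 0 0 0"

```text
time_s: 7.5
ee_pos: [568.3, -15.4, 224.2]
orientation: [[-0.137, 0.991, -0.0], [0.991, 0.137, -0.0], [-0.0, -0.0, -1.0]]
ft_force: [-0.2, -1.3, -2.7]
opening: 37.3
```

>>> apply_moves --pt "1 0 0 1 0 0 0" --pt "1 0 0 2 0 0 0" --pt "1 0 0 3 0 0 0" --pt "1 0 0 3 0 0 0"

```text
time_s: 7.9
ee_pos: [568.4, -15.4, 223.0]
orientation: [[-0.138, 0.99, 0.002], [0.99, 0.138, -0.0], [-0.001, 0.002, -1.0]]
ft_force: [-2.9, -1.1, 6.8]
opening: 36.8
```

Seated: TCP z is 223, where contact pushes back with +9.5 N, so the hub underside is at about 214. I'll release and move to the revolving grip.

>>> apply_moves --pt "-1 0 0 -1 0 0 0" --pt "-1 0 0 -1 0 0 0" --pt "-1 0 0 -1 0 0 0" --pt "-1 0 0 -1 0 0 0" --pt "-1 0 0 -10 0 0 0" --pt "-1 0 0 -50 0 0 0" --pt "-1 0 0 -95 0 0 0" --pt "-1 0 0 -130 0 0 0"

```text
time_s: 8.7
ee_pos: [568.0, -15.3, 354.4]
orientation: [[-0.138, 0.99, 0.002], [0.99, 0.138, -0.0], [-0.0, 0.002, -1.0]]
ft_force: [0.9, -1.2, 0.4]
opening: 85.4
```

>>> apply_moves --pt "-1 0 0 0 0 0 0" --pt "-1 0 0 0 0 0 0"

```text
time_s: 8.9
ee_pos: [568.9, -15.4, 352.1]
orientation: [[-0.138, 0.99, 0.002], [0.99, 0.138, -0.0], [-0.0, 0.002, -1.0]]
ft_force: [-0.8, -0.1, -0.3]
opening: 85.4
```

Run:
```python
from h import *
s=env.read_state();print(s["ee_pos"],s["opening"],s["ft_force"],s["torque"],s["orientation"])
for n in("side","top"):
    im=env.camera(n)[:,:,::-1];cv2.imwrite(f"pics/{n}5.png",im)
    u,v=proj(n,np.array([560,30,270])).astype(int);print(u-50,v-45)
    cv2.imwrite(f"pics/{n}5c.png",cv2.resize(np.ascontiguousarray(im[max(0,v-45):v+45,u-50:u+50]),None,fx=6.5,fy=6.5,interpolation=cv2.INTER_CUBIC))
```

```text
[568.85 -15.37 352.15] 85.39342352366542 [-0.81 -0.11 -0.26] [ 0.01 -0.03  0.  ] [[-0.14  0.99  0.  ]
 [ 0.99  0.14 -0.  ]
 [-0.    0.   -1.  ]]
269 120
262 134
```

View pics/side5c.png

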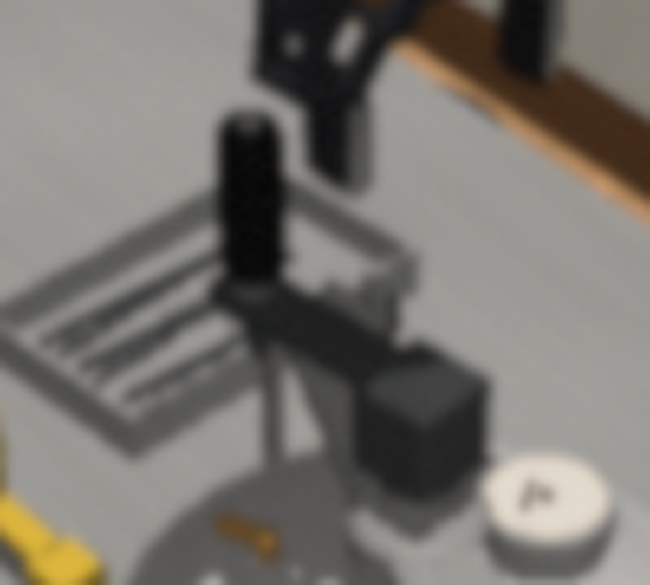

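View pics/top5c.png

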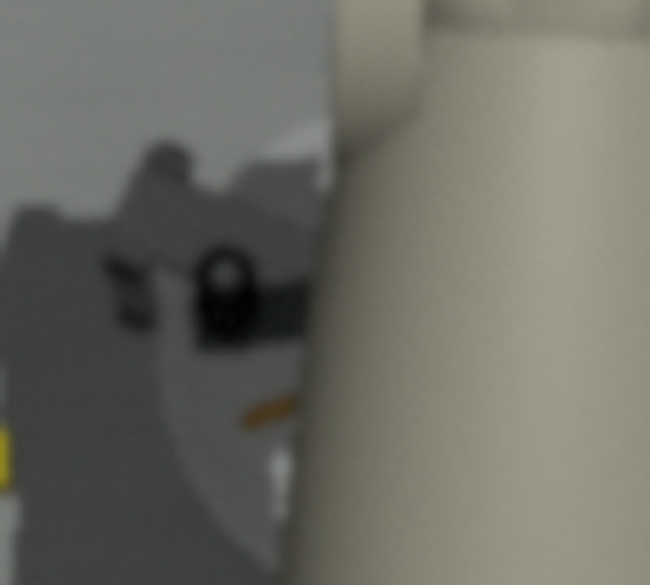

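The side crop shows the crank sitting square on the spindle, with the hub at (420,430) on the shoulder and the grip top at (248,118). Now I'll locate the grip.

Run:
```python
from h import *
a=(262+226/6.5,134+273/6.5);b=(269+248/6.5,120+120/6.5)
print(onz("top",*a,328),tri(a,b))
```

```text
[555.57  70.47 328.  ] [555.04  70.64 328.65]
```

>>> apply_moves --pt "-1 40 -0.5 0 0 0 0" --pt "-1 86.5 -0.9 0 0 0 0" --pt "-1 86.5 -0.9 0 0 0 0" --pt "-1 86.5 -0.9 35 0 0 0" --pt "-1 86.5 -0.9 65 0 0 0" --pt "-1 86.5 -0.9 76 0 0 0" --pt "1 86.5 -0.9 76 0 0 0" --pt "1 86.5 -0.9 76 0 0 0" --grip_force 50

```text
time_s: 9.8
ee_pos: [555.3, 70.0, 275.2]
orientation: [[-0.137, 0.991, -0.001], [0.991, 0.137, -0.0], [-0.0, -0.001, -1.0]]
ft_force: [0.3, -0.4, -0.6]
opening: 59.2
```

>>> apply_moves --pt "1 0 0 0 0 0 0" --pt "1 0 0 0 0 0 0" --pt "1 0 0 0 0 0 0" --pt "1 0 0 0 0 0 0" --pt "1 0 0 0 0 0 0"

```text
time_s: 10.3
ee_pos: [555.8, 70.3, 275.8]
orientation: [[-0.138, 0.99, 0.001], [0.99, 0.138, 0.0], [0.0, 0.001, -1.0]]
ft_force: [0.7, 2.6, 3.1]
opening: 25.4
```

Run:
```python
from h import *
s=env.read_state();print(s["ee_pos"],s["opening"],s["ft_force"],s["torque"],s["orientation"],s["qpos"])
for n in("side",):
    im=env.camera(n)[:,:,::-1];cv2.imwrite(f"pics/{n}6.png",im)
    u,v=proj(n,np.array([560,30,270])).astype(int);print(u-50,v-45)
    cv2.imwrite(f"pics/{n}6c.png",cv2.resize(np.ascontiguousarray(im[max(0,v-45):v+45,u-50:u+50]),None,fx=6.5,fy=6.5,interpolation=cv2.INTER_CUBIC))
```

```text
[555.78  70.34 275.83] 25.40831350688036 [0.68 2.56 3.11] [0.24 0.05 0.02] [[-0.14  0.99  0.  ]
 [ 0.99  0.14  0.  ]
 [ 0.    0.   -1.  ]] [  7.21   7.65  18.01 100.3    0.01  89.29]
269 120
```

View pics/side6c.png

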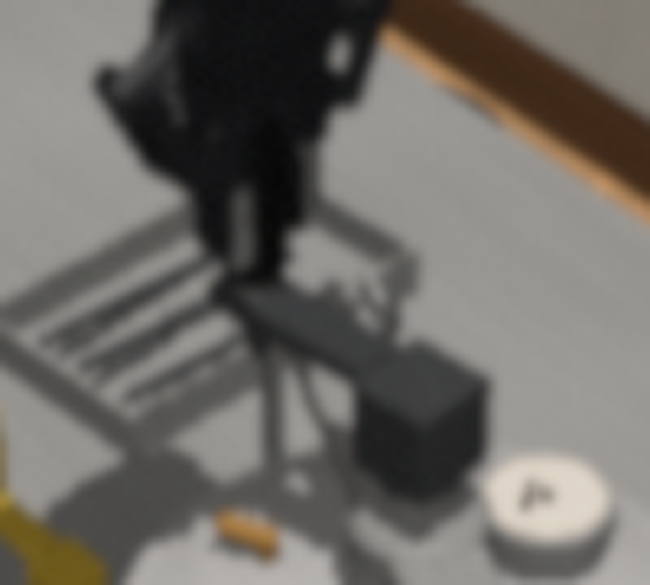

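The grip is held (opening 25.4). I'll wind clockwise, which is positive turn in the tool frame, on an 85 mm circle at constant tool orientation.

>>> apply_moves --pt "1 -2.9 22 0.2 0 0 0" --pt "1 -11.4 42.5 0.3 0 0 0" --pt "1 -24.9 60.1 0.5 0 0 0" --pt "1 -42.5 73.6 0.7 0 0 0" --pt "1 -63 82.1 0.8 0 0 0" --pt "1 -85 85 1 0 0 0" --pt "1 -107 82.1 1.2 0 0 0" --pt "1 -127.5 73.6 1.3 0 0 0"

```text
time_s: 11.15
ee_pos: [647.4, -46.7, 274.7]
orientation: [[-0.138, 0.99, 0.003], [0.99, 0.138, 0.0], [-0.0, 0.003, -1.0]]
ft_force: [0.5, 2.0, 5.9]
opening: 25.3
```

Run:
```python
from h import *
s=env.read_state();print(s["ee_pos"],s["opening"],s["ft_force"],s["torque"],s["time_s"])
for n in("side",):
    im=env.camera(n)[:,:,::-1];cv2.imwrite(f"pics/{n}7.png",im)
    u,v=proj(n,np.array([568,-15,250])).astype(int);print(u-50,v-45)
    cv2.imwrite(f"pics/{n}7c.png",cv2.resize(np.ascontiguousarray(im[max(0,v-45):v+45,u-50:u+50]),None,fx=6.5,fy=6.5,interpolation=cv2.INTER_CUBIC))
s=env.read_state();print(s["ee_pos"],s["opening"],s["ft_force"],s["torque"],s["time_s"])
```

```text
[647.44 -46.66 274.7 ] 25.283558504784313 [0.5  2.03 5.92] [0.74 0.39 0.05] 11.15
284 135
[645.92 -49.51 274.85] 25.041811656119584 [ 1.98 -1.32  6.32] [ 0.28 -0.37 -0.04] 11.2
```

View pics/side7c.png

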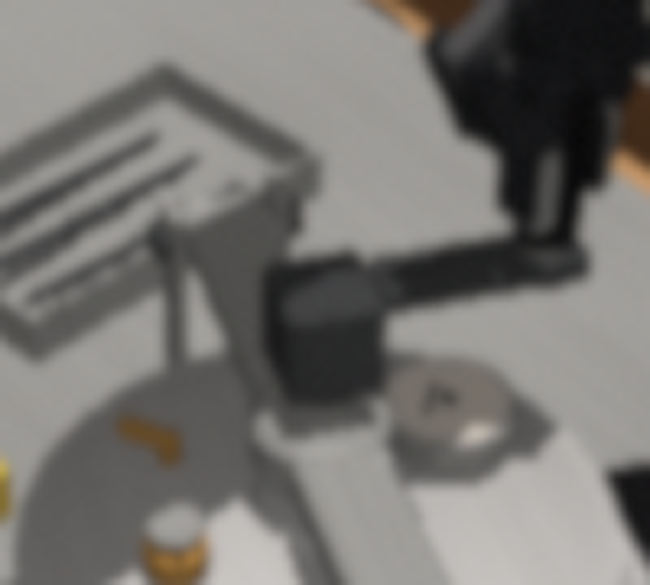

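The side crop shows the crank turned 120°, the hub still down on the shoulder (325,340) and the gripper on the grip (545,220). I'll carry on.

>>> apply_moves --pt "1 -17.6 -13.5 0.2 0 0 0" --pt "1 -31.1 -31.1 0.3 0 0 0" --pt "1 -39.6 -51.6 0.5 0 0 0" --pt "1 -42.5 -73.6 0.7 0 0 0" --pt "1 -39.6 -95.6 0.8 0 0 0" --pt "1 -31.1 -116.1 1 0 0 0" --pt "1 -17.6 -133.7 1.2 0 0 0" --pt "1 0 -147.2 1.3 0 0 0"

```text
time_s: 12.0
ee_pos: [499.9, -66.5, 273.5]
orientation: [[-0.136, 0.991, 0.003], [0.991, 0.136, -0.0], [-0.001, 0.003, -1.0]]
ft_force: [6.8, 2.5, 2.1]
opening: 25.5
```

>>> apply_moves --pt "1 20.5 -8.5 0.2 0 0 0" --pt "1 42.5 -11.4 0.3 0 0 0" --pt "1 64.5 -8.5 0.5 0 0 0" --pt "1 85 0 0.7 0 0 0" --pt "1 102.6 13.5 0.8 0 0 0" --pt "1 116.1 31.1 1 0 0 0" --pt "1 124.6 51.6 1.2 0 0 0" --pt "1 127.5 73.6 1.3 0 0 0"

```text
time_s: 12.8
ee_pos: [555.9, 70.8, 271.6]
orientation: [[-0.138, 0.99, 0.0], [0.99, 0.138, -0.001], [-0.001, -0.0, -1.0]]
ft_force: [-1.5, -5.0, 2.4]
opening: 25.5
```

>>> apply_moves --pt "1 -2.9 22 0.2 0 0 0" --pt "1 -11.4 42.5 0.3 0 0 0" --pt "1 -24.9 60.1 0.5 0 0 0" --pt "1 -42.5 73.6 0.7 0 0 0" --pt "1 -63 82.1 0.8 0 0 0" --pt "1 -85 85 1 0 0 0" --pt "1 -107 82.1 1.2 0 0 0" --pt "1 -127.5 73.6 1.3 0 0 0"

```text
time_s: 13.6
ee_pos: [647.4, -46.7, 270.7]
orientation: [[-0.138, 0.99, 0.003], [0.99, 0.138, 0.0], [-0.0, 0.003, -1.0]]
ft_force: [0.4, 1.7, 6.0]
opening: 25.6
```

>>> apply_moves --pt "1 -17.6 -13.5 0.2 0 0 0" --pt "1 -31.1 -31.1 0.3 0 0 0" --pt "1 -39.6 -51.6 0.5 0 0 0" --pt "1 -42.5 -73.6 0.7 0 0 0" --pt "1 -39.6 -95.6 0.8 0 0 0" --pt "1 -31.1 -116.1 1 0 0 0" --pt "1 -17.6 -133.7 1.2 0 0 0" --pt "1 0 -147.2 1.3 0 0 0"

```text
time_s: 14.4
ee_pos: [499.9, -66.4, 269.6]
orientation: [[-0.136, 0.991, 0.003], [0.991, 0.136, -0.0], [-0.001, 0.003, -1.0]]
ft_force: [6.6, 2.3, 2.6]
opening: 25.3
```

>>> apply_moves --pt "1 0 0 0 0 0 0" --pt "1 0 0 0 0 0 0"

```text
time_s: 14.6
ee_pos: [500.2, -66.1, 269.4]
orientation: [[-0.138, 0.99, 0.001], [0.99, 0.138, -0.0], [-0.0, 0.001, -1.0]]
ft_force: [-1.3, 0.1, 6.0]
opening: 25.4
```

Run:
```python
from h import *
s=env.read_state();print(s["ee_pos"],s["opening"],s["ft_force"],s["torque"],s["time_s"])
for n in("side",):
    im=env.camera(n)[:,:,::-1];cv2.imwrite(f"pics/{n}8.png",im)
    u,v=proj(n,np.array([568,-15,250])).astype(int);print(u-50,v-45)
    cv2.imwrite(f"pics/{n}8c.png",cv2.resize(np.ascontiguousarray(im[max(0,v-45):v+45,u-50:u+50]),None,fx=6.5,fy=6.5,interpolation=cv2.INTER_CUBIC))
```

```text
[500.21 -66.07 269.43] 25.353701923182868 [-1.3   0.14  5.95] [ 0.35 -0.08 -0.  ] 14.6
284 135
```

View pics/side8c.png

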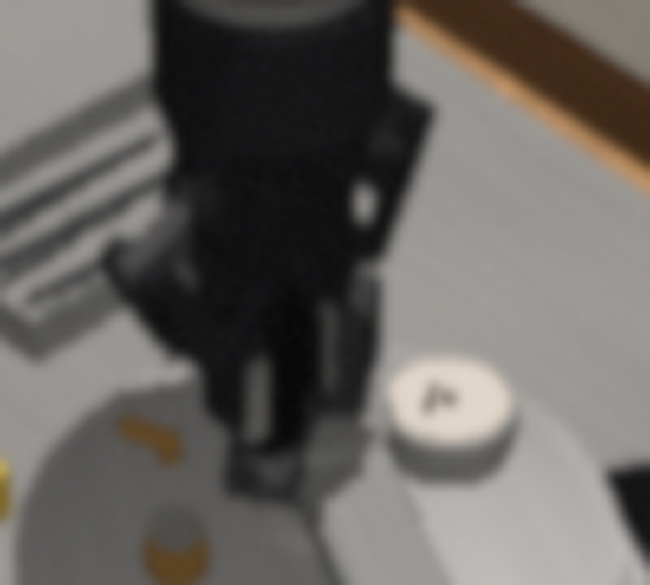

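The gripper still holds the grip at 600° and the force is only about 1.3 N, so the spindle is still running light. I'll take smaller steps from here to catch the bite.

>>> apply_moves --pt "1 13.4 -6.3 0.1 0 0 0" --pt "1 27.7 -10.1 0.2 0 0 0" --pt "1 42.5 -11.4 0.3 0 0 0" --pt "1 57.3 -10.1 0.4 0 0 0" --pt "1 71.6 -6.3 0.6 0 0 0" --pt "1 85 0 0.7 0 0 0" --pt "1 85 0 0.7 0 0 0" --pt "1 85 0 0.7 0 0 0"

```text
time_s: 15.45
ee_pos: [489.2, 18.1, 268.5]
orientation: [[-0.138, 0.99, 0.0], [0.99, 0.138, -0.0], [-0.0, 0.0, -1.0]]
ft_force: [-1.3, 0.3, 6.0]
opening: 25.2
```

>>> apply_moves --pt "1 12.1 8.5 0.1 0 0 0" --pt "1 22.6 19 0.2 0 0 0" --pt "1 31.1 31.1 0.3 0 0 0" --pt "1 37.4 44.5 0.4 0 0 0" --pt "1 41.2 58.8 0.6 0 0 0" --pt "1 42.5 73.6 0.7 0 0 0" --pt "1 42.5 73.6 0.7 0 0 0" --pt "1 42.5 73.6 0.7 0 0 0"

```text
time_s: 16.25
ee_pos: [556.9, 70.6, 267.3]
orientation: [[-0.138, 0.99, 0.001], [0.99, 0.138, 0.0], [0.0, 0.001, -1.0]]
ft_force: [-0.4, 2.1, 5.7]
opening: 25.9
```

>>> apply_moves --pt "1 -1.3 14.8 0.1 0 0 0" --pt "1 -5.1 29.1 0.2 0 0 0" --pt "1 -11.4 42.5 0.3 0 0 0" --pt "1 -19.9 54.6 0.4 0 0 0" --pt "1 -30.4 65.1 0.6 0 0 0" --pt "1 -42.5 73.6 0.7 0 0 0" --pt "1 -42.5 73.6 0.7 0 0 0" --pt "1 -42.5 73.6 0.7 0 0 0"

```text
time_s: 17.05
ee_pos: [635.9, 37.9, 266.8]
orientation: [[-0.137, 0.991, 0.002], [0.991, 0.137, -0.0], [-0.0, 0.002, -1.0]]
ft_force: [2.1, 2.2, 8.3]
opening: 25.7
```

>>> apply_moves --pt "1 -13.4 6.3 0.1 0 0 0" --pt "1 -27.7 10.1 0.2 0 0 0" --pt "1 -42.5 11.4 0.3 0 0 0" --pt "1 -57.3 10.1 0.4 0 0 0" --pt "1 -71.6 6.3 0.6 0 0 0" --pt "1 -85 0 0.7 0 0 0" --pt "1 -85 0 0.7 0 0 0" --pt "1 -85 0 0.7 0 0 0"

```text
time_s: 17.85
ee_pos: [647.6, -45.8, 266.5]
orientation: [[-0.137, 0.991, 0.003], [0.991, 0.137, 0.001], [0.001, 0.003, -1.0]]
ft_force: [3.7, 3.5, 9.9]
opening: 25.2
```

>>> apply_moves --pt "1 -6.3 -4 0.1 0 0 0" --pt "1 -12.1 -8.5 0.1 0 0 0" --pt "1 -17.6 -13.5 0.2 0 0 0" --pt "1 -22.6 -19 0.2 0 0 0" --pt "1 -27.1 -24.8 0.3 0 0 0" --pt "1 -31.1 -31.1 0.3 0 0 0"

```text
time_s: 18.45
ee_pos: [621.9, -80.9, 266.3]
orientation: [[-0.138, 0.99, 0.005], [0.99, 0.138, 0.001], [0.0, 0.005, -1.0]]
ft_force: [9.2, 2.8, 6.6]
opening: 25.2
```

>>> apply_moves --pt "1 0 0 0 0 0 0" --pt "1 0 0 0 0 0 0"

```text
time_s: 18.65
ee_pos: [621.7, -81.0, 266.3]
orientation: [[-0.138, 0.99, 0.004], [0.99, 0.138, 0.001], [0.0, 0.004, -1.0]]
ft_force: [7.6, 2.4, 8.0]
opening: 25.3
```

>>> apply_moves --pt "1 -6.3 -13.4 0.1 0 0 0" --pt "1 -10.1 -27.7 0.2 0 0 0" --pt "1 -11.4 -42.5 0.3 0 0 0" --pt "1 -10.1 -57.3 0.4 0 0 0" --pt "1 -6.3 -71.6 0.6 0 0 0" --pt "1 0 -85 0.7 0 0 0"

```text
time_s: 19.25
ee_pos: [537.5, -94.1, 265.9]
orientation: [[-0.137, 0.991, 0.006], [0.991, 0.137, -0.002], [-0.003, 0.005, -1.0]]
ft_force: [9.1, -3.6, 7.8]
opening: 25.1
```

>>> apply_moves --pt "1 3 -5.1 0 0 0 0" --pt "1 6.4 -10 0 0 0 0"

```text
time_s: 19.45
ee_pos: [526.8, -88.9, 265.9]
orientation: [[-0.137, 0.991, 0.005], [0.991, 0.137, -0.002], [-0.003, 0.005, -1.0]]
ft_force: [8.7, -5.4, 6.1]
opening: 25.4
```

Run:
```python
from h import *
s=env.read_state();print(s["ee_pos"],s["opening"],s["ft_force"],s["torque"],s["time_s"])
for n in("side",):
    im=env.camera(n)[:,:,::-1];cv2.imwrite(f"pics/{n}9.png",im)
    u,v=proj(n,np.array([568,-15,250])).astype(int);print(u-50,v-45)
    cv2.imwrite(f"pics/{n}9c.png",cv2.resize(np.ascontiguousarray(im[max(0,v-45):v+45,u-50:u+50]),None,fx=6.5,fy=6.5,interpolation=cv2.INTER_CUBIC))
```

```text
[526.78 -88.95 265.93] 25.416735890540263 [ 8.66 -5.35  6.09] [-0.86 -2.3  -0.13] 19.45
284 135
```

View pics/side9c.png

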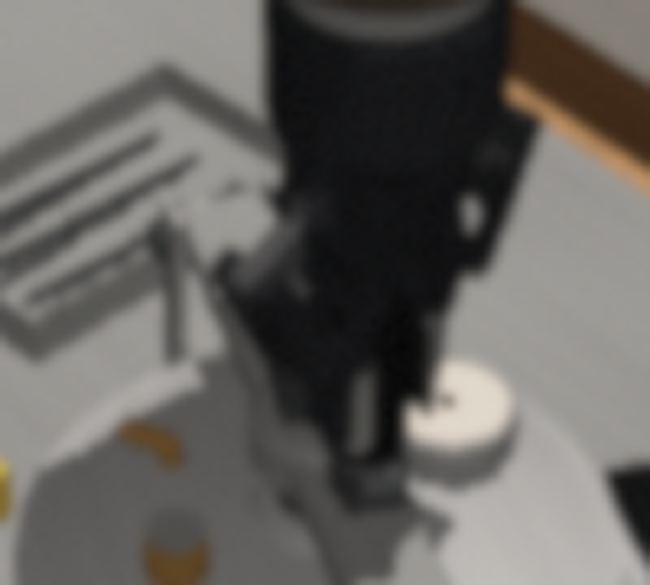

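The bite came between 780° and 840°: tangential resistance jumped to 9 N and is 10 N now at about 938°. I'll wind on to about 1000°, roughly half a turn past the bite.

>>> apply_moves --pt "1 12.6 -12.6 0.1 0 0 0" --pt "1 24.7 -21.1 0.2 0 0 0" --pt "1 38.1 -27.4 0.3 0 0 0" --pt "1 52.4 -31.2 0.4 0 0 0" --pt "1 67.2 -32.5 0.5 0 0 0"

```text
time_s: 20.0
ee_pos: [483.9, -27.5, 265.2]
orientation: [[-0.136, 0.991, 0.002], [0.991, 0.136, -0.005], [-0.005, 0.001, -1.0]]
ft_force: [0.3, -12.1, 5.8]
opening: 25.5
```

>>> apply_moves --pt "1 7.4 0.3 0 0 0 0" --pt "1 14.8 1.3 0 0 0 0"

```text
time_s: 20.2
ee_pos: [482.8, -12.6, 264.9]
orientation: [[-0.136, 0.991, 0.0], [0.991, 0.136, -0.005], [-0.005, -0.0, -1.0]]
ft_force: [-1.9, -11.7, 7.2]
opening: 25.4
```

>>> apply_moves --pt "1 7.3 1.8 0 0 0 0" --pt "1 14.3 4.1 0.1 0 0 0" --pt "1 21.1 6.7 0.1 0 0 0" --pt "1 21.1 6.7 0.1 0 0 0"

```text
time_s: 20.6
ee_pos: [486.1, 9.6, 264.4]
orientation: [[-0.137, 0.991, -0.002], [0.991, 0.137, -0.004], [-0.004, -0.002, -1.0]]
ft_force: [-5.7, -8.3, 7.4]
opening: 25.2
```

Run:
```python
from h import *
s=env.read_state();print(s["ee_pos"],s["opening"],s["ft_force"],s["torque"],s["time_s"])
```

```text
[486.1    9.61 264.45] 25.185246605354536 [-5.74 -8.25  7.39] [-2.27  0.92  0.  ] 20.6
```

>>> apply_moves --pt "1 -2.5 -0.8 0 0 0 0" --pt "-1 -2.5 -0.8 0 0 0 0" --pt "-1 -2.5 -0.8 0 0 0 0" --pt "-1 -2.5 -0.8 0 0 0 0" --pt "-1 -2.5 -0.8 0 0 0 0" --pt "-1 -2.5 -0.8 -10 0 0 0" --pt "-1 -2.5 -0.8 -50 0 0 0" --pt "-1 -2.5 -0.8 -95 0 0 0"

```text
time_s: 21.4
ee_pos: [484.9, 8.4, 360.2]
orientation: [[-0.138, 0.99, -0.002], [0.99, 0.138, 0.0], [0.0, -0.002, -1.0]]
ft_force: [0.7, 0.6, 0.2]
opening: 85.5
```

>>> apply_moves --pt "-1 40 0 -10 0 0 0" --pt "-1 85 0 -10 0 0 0" --pt "-1 130 0 -10 0 0 0" --pt "-1 175 0 -10 0 0 0" --pt "-1 220 0 -10 0 0 0" --pt "-1 250 0 -10 0 0 0" --pt "-1 250 0 -10 0 0 0" --pt "-1 250 0 -10 0 0 0"

```text
time_s: 22.2
ee_pos: [451.1, 256.5, 369.7]
orientation: [[-0.139, 0.99, 0.0], [0.99, 0.139, -0.0], [-0.0, 0.0, -1.0]]
ft_force: [0.3, 0.4, -0.5]
opening: 85.4
```

Run:
```python
from h import *
s=env.read_state();print(s["ee_pos"],s["opening"],s["ft_force"],s["torque"],s["time_s"])
for n in("side","top"):
    im=env.camera(n)[:,:,::-1];cv2.imwrite(f"pics/{n}10.png",im)
    u,v=proj(n,np.array([540,-15,240])).astype(int);print(u-60,v-50)
    cv2.imwrite(f"pics/{n}10c.png",cv2.resize(np.ascontiguousarray(im[max(0,v-50):v+50,u-60:u+60]),None,fx=6,fy=6,interpolation=cv2.INTER_CUBIC))
```

```text
[451.09 256.45 369.68] 85.42121130484045 [ 0.28  0.43 -0.53] [-0.   -0.01 -0.04] 22.2
264 138
269 140
```

View pics/side10c.png

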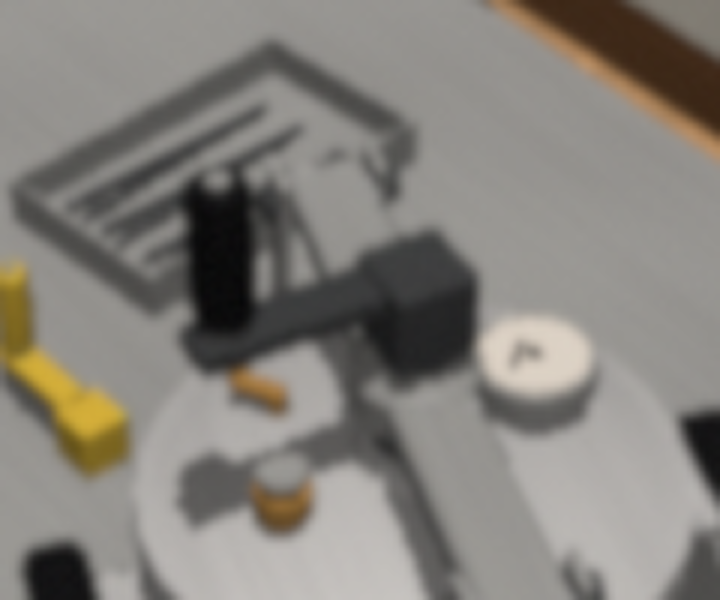

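View pics/top10c.png

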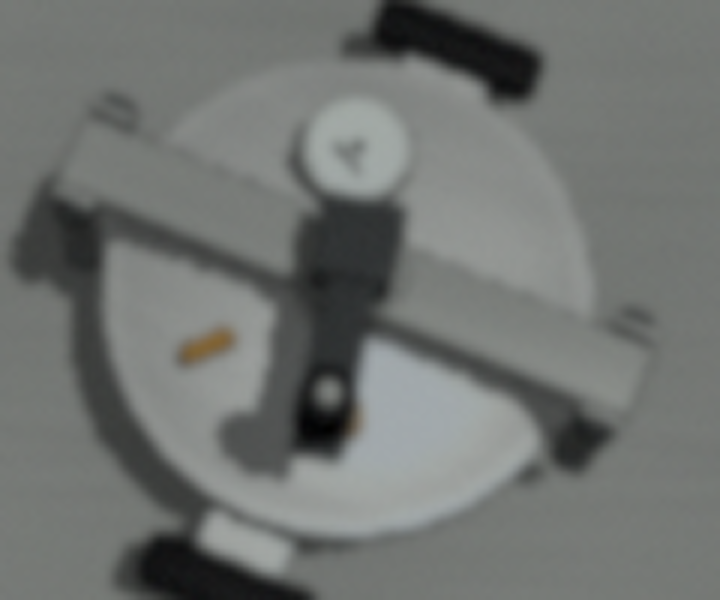

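View pics/top10.png

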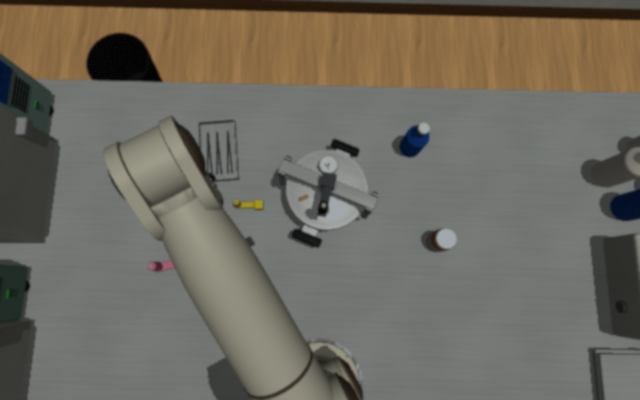

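Run:
```python
from h import *
g=tri((269+328/6,140+390/6),(264+218/6,138+180/6));print(g)
v=g[:2]-[568.2,-14];print(np.hypot(*v),np.degrees(np.arctan2(v[1],v[0])))
v=onz("top",269+328/6,140+390/6,317)[:2]-[568.2,-14];print(np.hypot(*v),np.degrees(np.arctan2(v[1],v[0])))
# hub top centre
h=onz("top",269+358/6,140+242/6,245);print("hub",h)
```

```text
[484.88   2.06 316.2 ]
84.85058813894987 169.08841625287835
84.43732493262645 169.1915772380851
hub [565.82 -13.27 245.  ]
```

Run:
```python
from h import *
print(env.read_state()["qvel"]);print(env.close_job())
```

```text
[-0.82 -0.43 -0.39 -0.17 -0.07  0.02]
the job is handed in; nothing more can be done
None
```

The job is handed in and the checks I could make look good, though I couldn't measure how far down the lid is directly. I fitted the larger dark-grey crank on the spindle's square until it seated on the shoulder. Then I wound it about 1010° clockwise by its grip, let go and moved the arm clear at about 22 s.

**Lid clamp:**
- **Bite angle:** the resistance rose between about 780° and 840°, so the lid should be down about 1.9–2.5 mm.
- **Winding force:** it reached about 12 N near the end, which suggests about 1.5 mm.
- **Height:** the measured heights of the crank point to about 3 mm, but they are only good to a millimetre or two.

The three estimates don't quite agree, but all fall inside the 1–3.6 mm window.

**Crank:** it sits on the spindle and is released. The last pictures show it level, with its grip about 12 mm lower than at the start; the turns made predict 11.2 mm. It swung back about 6° when let go, roughly the play on the square.

**Other objects:** the jar and bottle look unmoved in the top view. The tray, partly hidden by the arm, also looks where it was.

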